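Put the two pestles away in the graded rack

TASK

Put away the two olive-wood pestles that stand on the counter: slide the rack's retaining bar fully back, stand each pestle foot down and fully home in the hole that matches its foot's diameter, then slide the bar fully closed over the row and let go. Leave the pestle already in the rack, the jars and everything else where they are.

Things in the scene. Friction and masses are not known exactly. Their poses are not given: they have to be found in the camera images.
- rack: fixed dark wooden rack, 64 (x) by 256 (y) by 52 mm high, five graded blind holes in a row along y at x = 0. Origin under the block's centre at counter level; x points from the robot's side across the row to the back, the way the bar opens. Holes: 40 mm deep (floor 12 mm above the counter), 2 mm chamfer. Steel end rails 18 mm high reach 118 mm behind the row, joined there by a 12 mm high strip.
- hole1 (a point): centre of the mouth of the hole for a 16 mm foot (opening 18.5 mm), on the rack's top face 52 mm above the counter, at y = -96 mm in the rack's frame
- hole2 (a point): centre of the mouth of the hole for a 22 mm foot (opening 24.5 mm), on the rack's top face 52 mm above the counter, at y = -48 mm in the rack's frame
- hole3 (a point): centre of the mouth of the hole for a 28 mm foot (opening 30.5 mm), on the rack's top face 52 mm above the counter, at y = 0 mm in the rack's frame (the stored pestle stands in it)
- hole4 (a point): centre of the mouth of the hole for a 34 mm foot (opening 36.5 mm), on the rack's top face 52 mm above the counter, at y = 48 mm in the rack's frame
- hole5 (a point): centre of the mouth of the hole for a 40 mm foot (opening 42.5 mm), on the rack's top face 52 mm above the counter, at y = 96 mm in the rack's frame
- gate (a joint): retaining bar's slide in m along the rack's x: 0 = closed, straight over the row of holes; 0.080 = fully open, 80 mm behind the row. Starts at or near closed, stays where left, needs 2 to 3 N. Steel bar 16 mm wide (x), 284 mm long (y), 125 to 135 mm above the counter, on a post at each end; clears a fully seated pestle (top at 117 mm) by 8 mm.
- gate_knob (a point): middle of the black upright knob on the middle of the retaining bar: a cylinder 20 mm in diameter, 38 mm high (135 to 173 mm above the counter); this point is on its axis, 154 mm above the counter. It moves with the bar.
- thin_pestle_centre (a point): olive-wood pestle (the thinner loose one), upright on the counter, foot down. Foot 22 mm diameter from 0 to 50 mm up, cone from 50 to 60, handle 18 mm diameter from 60 to 102, rounded top; 105 mm high, about 35 g. This point: on its axis, half-way up (52.5 mm above its underside); z points to the handle's end. Grip the handle, 30 to 33 mm above this point.
- thick_pestle_centre (a point): olive-wood pestle (the thicker loose one), upright on the counter, foot down. Foot 34 mm diameter from 0 to 50 mm up, cone from 50 to 60, handle 18 mm diameter from 60 to 102, rounded top; 105 mm high, about 60 g. This point: on its axis, half-way up (52.5 mm above its underside); z points to the handle's end. Grip the handle, 30 to 33 mm above this point.
- stored_pestle_centre (a point): olive-wood pestle (the one already stored), upright in the middle hole of the rack, to be left there. Foot 28 mm diameter from 0 to 50 mm up, cone from 50 to 60, handle 18 mm diameter from 60 to 102, rounded top; 105 mm high, about 48 g. This point: on its axis, half-way up (52.5 mm above its underside); z points to the handle's end. Grip the handle, 30 to 33 mm above this point.
- jar_paprika: squat glass jar, 56 mm diameter, 68 mm high, with a steel twist cap and red spice inside; origin at the centre of its underside. A bystander.
- jar_turmeric: squat glass jar, 56 mm diameter, 68 mm high, with a steel twist cap and yellow spice inside; origin at the centre of its underside. A bystander.
- jar_cumin: squat glass jar, 56 mm diameter, 68 mm high, with a steel twist cap and brown spice inside; origin at the centre of its underside. A bystander.
- mortar: marble mortar, 120 mm across, 85 mm high; origin under its centre. A bystander.
- oil_bottle: green glass oil bottle, 60 mm diameter, 200 mm high; origin under its centre. A bystander.
- salt_dish: terracotta dish, 80 mm across, 40 mm high; origin under its centre. A bystander.
Not all that is in view belongs to the job. Leave any blue look-alike of the part that bears thin_pestle_centre alone.

How it is judged:
On the way, in this order (a step that is already met when the one before it is completed fails the run):
1. the retaining bar has been slid back (at least 65 of its 80 mm) (value of joint gate above 0.065 m), for 0.1 s.
2. each loose pestle is home in its matching hole (horizontal distance between thin_pestle_centre and hole2 below 0.007 m and z of each of thin_pestle_centre, thick_pestle_centre in the frame of rack below 0.0685 m and angle between each of thin_pestle_centre, thick_pestle_centre's own z axis and vertical below 0.12 rad and horizontal distance between thick_pestle_centre and hole4 below 0.007 m), for 0.2 s.
At the end, for the whole second after the job is handed in: The 22 mm pestle stands in the 22 mm hole and the 34 mm pestle in the 34 mm hole, foot down, each fully home (within 4 mm of the hole's floor, within 7 mm of its axis, tilted less than 0.12 rad) and at rest, and the retaining bar is closed over the row to within 8 mm (all of step 2 and value of joint gate below 0.008 m and linear speed of each of thin_pestle, thick_pestle below 0.02 m/s); the robot touches nothing.
It fails at once if the stored pestle is moved by more than 20 mm or another bystander by more than 25 mm (distance of stored_pestle_centre from where it was at the start of the episode above 0.02 m or distance of any of jar_paprika, jar_turmeric, jar_cumin, mortar, oil_bottle, salt_dish from where it was at the start of the episode above 0.025 m).
It also fails if it takes over 72 s, if anything falls off the work surface, if the arm or the gripper's body presses on something with over 40 N, if the wrist force passes 120 N, or if a joint passes its speed limit or range.

ROBOT

A 6-joint arm with a two-finger parallel gripper is mounted at the origin on the work surface. World frame = base frame: x ahead of the robot, y to its left, z up, the work surface at z = 0. Lengths are in m, angles in rad, forces in N, time in s.
With the tool pointing down it reaches from about 0.3 to 0.875 m from the base axis. Payload 6.4 kg.
Tool frame: the origin (TCP) lies midway between the tips of the shut fingers; the grasp point (between the pads) lies 19 mm behind it (robot.grip_depth is the distance from the TCP to the grasp point, in m); z points along the fingers, y is the direction in which the jaws open and shut (so a half turn about z gives the same grasp; the last joint's range is limited). The gripper opens to 85 mm and grips with 20 to 120 N. Pads are 22 mm wide; open, the fingers measure 114 mm over their backs; the gripper's body (76 mm by 85 mm) begins 54 mm behind the grasp point. The pads swing forward as they close: fully open they stand 13 mm farther back than shut.
Start: joints at [1.068, 0.181, 1.607, -0, 1.354, -0.206], TCP at [0.168, 0.55, 0.231] pointing down, gripper open.
Joint ranges: [-2.99, 2.99], [-0.89, 2.07], [0.3, 2.58], [-1.14, 4.28], [0, 2.63], [-3.12, 3.12]. Speed limits (rad/s): [2.57, 2.57, 3.01, 3.14, 3.14, 3.14].

INTERFACE

Orientations are given as a unit quaternion [w, x, y, z].
In Python, from cell import robot, viewer gives the robot as it stands. The module is installed in compiled form; this text tells all that it offers.
- The arm moves only by the tool move_arm, never from a script. Its argument "deltas" is a list of rows, each a list of 3 entries, a list of its own where there are three numbers: the shift along the tool's x, y, z in m, then the turn about the tool's z in rad, then the closure, from -1 (fully open) to 1 (shut). A call has 1 to 20 rows; each row shifts and turns the commanded pose from where the row before left it, along the tool's axes as they then stand; what a row does not reach is not made up. A row lasts 1/10 s, in which the tool goes at most 50 mm and 8.59 degrees, less where a joint would pass 70% of its speed; a pose out of reach is approached as far as the arm can. A call with a gripper value outside its range is refused whole. The fingers move at their own pace and stop on an object; "squeeze" is the grip in N (left out, the last holds). Time passes only in rows, so rows that do not move let the fingers close. It gives the time, the measured TCP pose, the force and the opening at its end, in the units of the state.
- robot.observe(): the state, without advancing time (a new reading comes with each control period).
- viewer.snapshot(name): name is "scene" or "top"; returns a dict with "image" (400x640x3 uint8, red, green, blue), "K" (3x3 intrinsics, pixels), "D" ([k1, k2, p1, p2, k3] as OpenCV has them; the pictures are not rectified), "extrinsics" (4x4, takes a point from camera to world coordinates). Camera axes: x right, y down, z forward; pixel columns grow to the right and rows downward; lengths in m; the calibration is good to about 2 mm. A picture is of the moment at which its call begins. There is no depth.
- robot.hand_in(): hands the job in, once; it reports no verdict.
The state is a dict: "t": time; "q": joint angles; "dq": joint speeds; "joint_efforts": joint torques, N m; "tcp_pos": TCP position; "ee_rot": TCP orientation; "contact_force": force on the tool from outside, world axes, zero at the start; "torque": the same for the moment, N m; "gripper_width": finger opening in m.
Only numpy, scipy, OpenCV 4.12 (cv2) and the standard library are available. Lean on these libraries where they do the work, as an engineer would, in place of code of your own. Each camera call takes 0.05 s, during which the arm holds its last target. There are 200 camera calls.

## Working session

There is one attempt and no reset: what is moved stays moved. The work goes in short steps, Python scripts to look and compute and a tool call to move; the robot and the scene stay as the last step left them, time stands still between calls to the robot, and variables do not carry over. Pictures are saved under pics/ and viewed, about 8 in all and at most 12, crops included, and the job is handed in when it is done.

Besides the shell and the picture viewer there is one more tool, called after "Request:" as name([rows], argument=value, ...), one row to a line, values as JSON. move_arm: Moves the arm, as the interface text tells. Its arguments: {"type":"object","properties":{"deltas":{"type":"array","items":{"type":"array"}},"squeeze":{"type":"number"}},"required":["deltas"]}

```bash
mkdir -p pics; cat > h.py <<'E'
import numpy as np, cv2
from cell import robot, viewer
def snap(n,f=None):
    s=viewer.snapshot(n)
    if f: cv2.imwrite('pics/'+f,s['image'][:,:,::-1])
    return s
def ray(s,uv):
    p=cv2.undistortPoints(np.array([[uv]],float),s['K'],s['D'])[0,0]
    T=s['extrinsics']; return T[:3,3],T[:3,:3]@np.array([p[0],p[1],1.])
def onz(s,uv,z):
    o,d=ray(s,uv); return o+d*(z-o[2])/d[2]
def proj(s,P):
    T=np.linalg.inv(s['extrinsics']); P=np.atleast_2d(np.array(P,float))
    return cv2.projectPoints(P,cv2.Rodrigues(T[:3,:3])[0],T[:3,3],s['K'],s['D'])[0][:,0]
E
python3 - <<'E'
from h import *
for n in('scene','top'):
    s=snap(n,n+'0.png'); print(n,s['extrinsics'].round(3).tolist(),s['K'].round(1).tolist())
o=robot.observe();print(o)
E
```

```text
scene [[-0.579, 0.564, -0.588, 1.301], [0.815, 0.385, -0.433, 0.579], [-0.018, -0.73, -0.683, 0.975], [0.0, 0.0, 0.0, 1.0]] [[497.3, 0.0, 317.4], [0.0, 497.3, 194.3], [0.0, 0.0, 1.0]]
top [[-0.018, -0.994, 0.112, 0.411], [-1.0, 0.018, -0.004, 0.038], [0.002, -0.112, -0.994, 1.442], [0.0, 0.0, 0.0, 1.0]] [[460.4, 0.0, 314.2], [0.0, 460.4, 204.8], [0.0, 0.0, 1.0]]
{'t': 0.1, 'q': array([ 1.06770703e+00,  1.81443838e-01,  1.60786466e+00,  3.54787710e-05,
        1.35384833e+00, -2.06288879e-01]), 'dq': array([-0.00143139,  0.00052674, -0.00148506, -0.00024103,  0.00224779,
       -0.00083802]), 'joint_efforts': array([ 3.80501979e-04, -4.45880520e+01, -3.52237165e+01, -4.37835179e-04,
        4.19725984e-03,  2.32510314e-05]), 'tcp_pos': array([0.16789291, 0.54943516, 0.2305081 ]), 'ee_rot': array([-2.87860128e-04,  1.47859859e-01,  9.89008013e-01, -7.27389656e-04]), 'contact_force': array([-0.14264568,  0.23960386,  0.96576428]), 'torque': array([ 0.03940877,  0.01941448, -0.02180446]), 'gripper_width': 0.08550786622892531}
```

View pics/scene0.png

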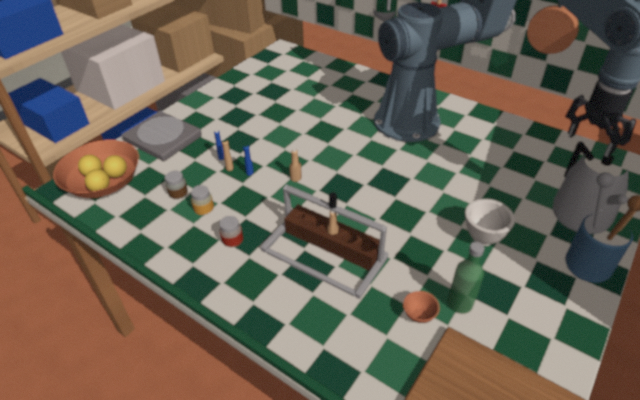

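View pics/top0.png

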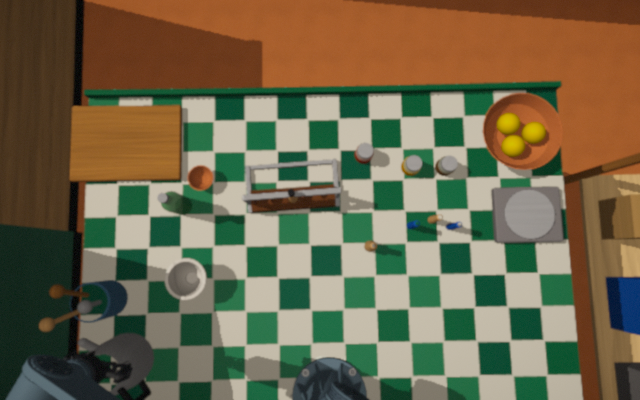

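Scene: olive pestles at (227,155), standing between blue look-alikes at (218,145) and (248,160), and at (295,165). The rack is near (335,235), with its knob at (333,200). Top view: olive at (433,219) and (371,245), blue at (413,225) and (453,226), rack at (293,197). The olive ones fit the description. I'll confirm in one enlarged crop.

```bash
python3 - <<'E'
from h import *
a=cv2.imread('pics/scene0.png');b=cv2.imread('pics/top0.png')
c1=cv2.resize(a[125:195,200:310],None,fx=3.6,fy=3.6,interpolation=3)   # 396x252
c2=cv2.resize(b[200:260,355:475],None,fx=3.3,fy=3.3,interpolation=3) #396x198
c3=cv2.resize(a[180:300,255:395],None,fx=2.85,fy=2.85,interpolation=3) #399x342
c4=cv2.resize(b[150:225,235:350],None,fx=3.4,fy=3.4,interpolation=3) #391x255
o=np.zeros((600,800,3),np.uint8)
for c,(y,x) in((c1,(0,0)),(c2,(256,0)),(c3,(0,400)),(c4,(345,400))): o[y:y+c.shape[0],x:x+c.shape[1]]=c
cv2.imwrite('pics/crop1.png',o)
E
```

```text
(no output)
```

View pics/crop1.png

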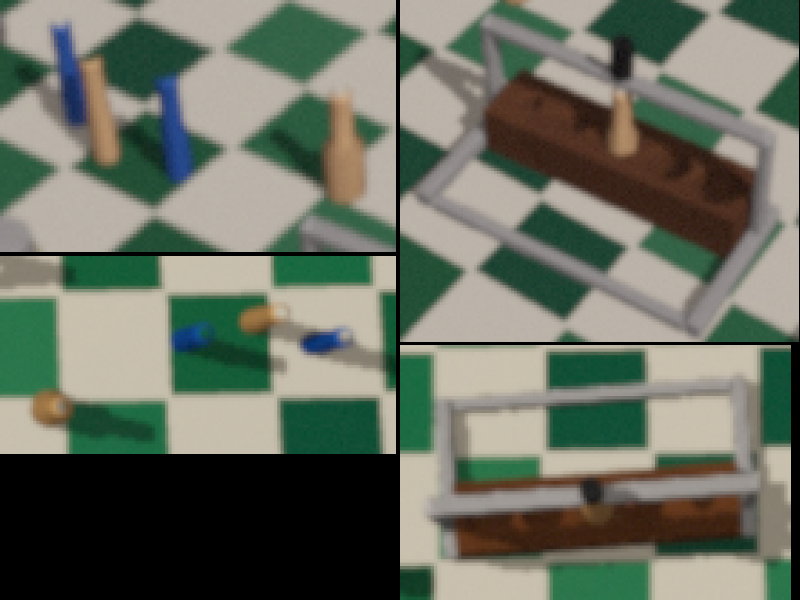

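The crop confirms it: the thin olive pestle stands between the two blue ones, and the thick olive pestle stands alone with its wider foot. Next I measure.

```bash
cat >> h.py <<'E'
def comp(s,m,uv,r=30):
    m=m.astype(np.uint8); n,l,st,c=cv2.connectedComponentsWithStats(m,connectivity=8)
    i=min((i for i in range(1,n) if st[i,4]>15),key=lambda i:np.hypot(*(c[i]-uv)))
    return c[i],st[i],l==i
def hsv(s): return [x.astype(int) for x in cv2.split(cv2.cvtColor(cv2.GaussianBlur(s['image'],(3,3),0),cv2.COLOR_RGB2HSV))]
def olive(s):
    h,S,v=hsv(s); return (h>4)&(h<24)&(S>70)&(v>75)
def tri(s1,u1,s2,u2):
    A=[];b=[]
    for s,u in((s1,u1),(s2,u2)):
        o,d=ray(s,u);d=d/np.linalg.norm(d);M=np.eye(3)-np.outer(d,d);A.append(M);b.append(M@o)
    x=np.linalg.lstsq(np.vstack(A),np.hstack(b),rcond=None)[0]
    return x,np.linalg.norm(np.vstack(A)@x-np.hstack(b))
E
python3 - <<'E'
from h import *
sc,tp=snap('scene'),snap('top')
for nm,u1,u2 in(('thin',(227,155),(433,219)),('thick',(295,166),(370,245))):
    c1,st1,_=comp(sc,olive(sc),u1);c2,st2,_=comp(tp,olive(tp),u2)
    print(nm,c1.round(1),st1,c2.round(1),st2,*tri(sc,c1,tp,c2))
    b=(st1[0]+st1[2]/2,st1[1]+st1[3]);print('  foot on z=.0 front',onz(sc,b,0).round(4))
def black(s):
    h,S,v=hsv(s);return v<45
c1,st1,_=comp(sc,black(sc),(333,200));c2,st2,_=comp(tp,black(tp),(292,195))
print('knob',c1,st1,c2,st2,*tri(sc,c1,tp,c2))
# bar line in top: gray pixels
h,S,v=hsv(tp)
g=(S<60)&(v>80)&(v<190)
print([''.join('#' if x else '.' for x in r) for r in []])
for x in range(240,350,12):
    col=g[155:215,x];print(x,[155+i for i in np.where(col)[0]],v[180:205,x].tolist())
E
```

```text
thin [227.4 156.2] [223 141  10  30 183] [433.5 218.6] [428 215  12   8  68] [ 0.51975392 -0.32723895  0.04919483] 0.0002703835538411705
  foot on z=.0 front [ 0.5303 -0.3243  0.    ]
thick [295.  167.7] [290 152  11  30 251] [370.2 245.8] [364 241  13  11 103] [ 0.44115024 -0.13416621  0.04072157] 0.0004684294566509075
  foot on z=.0 front [ 0.4547 -0.1239  0.    ]
knob [332.45588235 199.20588235] [330 193   7  14  68] [291.22222222 192.61111111] [290 190   4   6  18] [0.59132349 0.09855572 0.1571066 ] 0.0017325161692722621
[]
240 [np.int64(181), np.int64(182), np.int64(213), np.int64(214)] [118, 141, 170, 193, 200, 201, 201, 201, 201, 201, 201, 201, 201, 201, 200, 200, 199, 199, 198, 198, 199, 200, 200, 201, 201]
252 [np.int64(165), np.int64(166), np.int64(167), np.int64(168), np.int64(169), np.int64(170), np.int64(171), np.int64(172), np.int64(173), np.int64(174), np.int64(175), np.int64(176), np.int64(177), np.int64(178), np.int64(179), np.int64(180), np.int64(181), np.int64(182), np.int64(183), np.int64(194), np.int64(195), np.int64(196), np.int64(197), np.int64(198), np.int64(1
[... 3328 characters left out ...]
02), np.int64(203), np.int64(204), np.int64(211), np.int64(212), np.int64(213)] [153, 151, 151, 150, 150, 147, 138, 134, 143, 153, 156, 153, 141, 117, 95, 83, 78, 82, 90, 94, 95, 95, 96, 96, 93]
348 [np.int64(179), np.int64(180), np.int64(190), np.int64(191), np.int64(192), np.int64(193), np.int64(194), np.int64(195), np.int64(196), np.int64(197), np.int64(198), np.int64(199), np.int64(200), np.int64(201), np.int64(202), np.int64(203), np.int64(204), np.int64(205), np.int64(206), np.int64(207), np.int64(208), np.int64(209), np.int64(210), np.int64(211), np.int64(212)] [164, 192, 199, 201, 201, 200, 200, 200, 199, 194, 184, 174, 170, 169, 167, 162, 152, 141, 136, 135, 136, 138, 142, 143, 141]
```

```bash
cat >> h.py <<'E'
from scipy.spatial.transform import Rotation as R
def delta(P):
    o=robot.observe();q=o['ee_rot'];r=R.from_quat([q[1],q[2],q[3],q[0]]);M=r.as_matrix()
    print('t',o['t'].__round__(2),'tcp',o['tcp_pos'].round(4),'F',o['contact_force'].round(1),'w',round(o['gripper_width'],4),'ty',np.arctan2(M[1,1],M[0,1]).round(4),'tz',M[:,2].round(3))
    for p in np.atleast_2d(P): print('  delta to',p,(M.T@(np.array(p)-o['tcp_pos'])).round(4))
E
python3 - <<'E'
from h import *
tp=snap('top')
h,S,v=hsv(tp)
B=[];St=[]
for x in list(range(258,284,2))+list(range(306,334,2)):
    w=np.clip(v[185:203,x]-85.,0,None)*(S[185:203,x]<60); B.append(onz(tp,(x,(w*np.arange(185,203)).sum()/w.sum()),.135))
B=np.array(B);p=np.polyfit(B[:,1],B[:,0],1);print('bar yaw',-np.arctan(p[0]),'x at y=.0985',np.polyval(p,.0985),'res',np.std(B[:,0]-np.polyval(p,B[:,1])))
delta([.591,.0985,.25])
E
```

```text
bar yaw 0.04785804130468833 x at y=.0985 0.5948046541582729 res 0.0040991085322364725
t 0.25 tcp [0.168  0.5497 0.2309] F [ 0.1 -0.1 -0.5] w 0.0856 ty 1.274 tz [-0.    -0.001 -1.   ]
  delta to [0.591  0.0985 0.25  ] [-0.5364 -0.3078 -0.019 ]
```

Request:
move_arm([
  [[0,0,0],0.15,0],
  [[0,0,0],0.15,0],
  [[0,0,0],0.15,0],
  [[0,0,0],0.15,0],
  [[0,0,0],0.15,0],
  [[0,0,0],0.15,0],
  [[0,0,0],0.15,0],
  [[0,0,0],0.15,0],
  [[0,0,0],0,0],
], squeeze=30)

```text
t: 1.15
tcp_pos: [0.1681, 0.5498, 0.2311]
ee_rot: [0.0, 0.681, 0.732, -0.0]
contact_force: [0.3, 0.4, -0.6]
gripper_width: 0.0428
```

```bash
python3 - <<'E'
from h import *
tp=snap('top')
h,S,v=hsv(tp)
B=[]
for x in list(range(256,282,2))+list(range(304,334,2)):
    c=196.2-(x-264)*.0867; y=np.arange(int(c)-4,int(c)+6)
    w=np.clip(v[y,x]-100.,0,None); B.append(np.r_[onz(tp,(x,(w*y).sum()/w.sum()),.135),x,(w*y).sum()/w.sum()])
B=np.array(B)
for k in range(3):
    p=np.polyfit(B[:,1],B[:,0],1);r=B[:,0]-np.polyval(p,B[:,1]);B=B[abs(r)<max(.0015,1.5*r.std())]
print('bar yaw',-np.arctan(p[0]),'x at y=.0985',np.polyval(p,.0985),'res',r.std(),len(B))
delta([[.593,.0985,.25],[.593,.0985,.143]])
E
```

```text
bar yaw 0.06020941608216678 x at y=.0985 0.5932518909911976 res 0.0003727466879676788 27
t 1.2 tcp [0.1681 0.5498 0.2312] F [ 0.   0.2 -0.4] w 0.0424 ty 0.0773 tz [-0. -0. -1.]
  delta to [0.593  0.0985 0.25  ] [-0.4828  0.3888 -0.0188]
  delta to [0.593  0.0985 0.143 ] [-0.4827  0.3888  0.0882]
```

Request:
move_arm([
  [[0,0,-0.02],0.017,-0.4],
  [[-0.03,0.025,0],0,-0.4],
  [[-0.03,0.025,0],0,-0.4],
  [[-0.03,0.025,0],0,-0.4],
  [[-0.03,0.025,0],0,-0.4],
  [[-0.03,0.025,0],0,-0.4],
  [[-0.03,0.025,0],0,-0.4],
  [[-0.03,0.025,0],0,-0.4],
  [[-0.03,0.025,0],0,-0.4],
  [[-0.03,0.025,0],0,-0.4],
  [[-0.03,0.025,0],0,-0.4],
  [[-0.03,0.025,0],0,-0.4],
  [[-0.03,0.025,0],0,-0.4],
  [[-0.03,0.025,0],0,-0.4],
  [[-0.03,0.025,0],0,-0.4],
  [[-0.03,0.025,0],0,-0.4],
  [[-0.03,0.015,0],0,-0.4],
  [[0,0,0],0,-0.4],
  [[0,0,0],0,-0.4],
])

```text
t: 3.1
tcp_pos: [0.5848, 0.0923, 0.2509]
ee_rot: [-0.0, 0.686, 0.727, -0.0]
contact_force: [0.8, 0.2, 0.3]
gripper_width: 0.0595
```

```bash
python3 - <<'E'
from h import *
delta([[.593,.0985,.25],[.593,.0985,.143]])
E
```

```text
t 3.1 tcp [0.5848 0.0923 0.2509] F [0.8 0.2 0.3] w 0.0595 ty 0.0581 tz [-0.001  0.    -1.   ]
  delta to [0.593  0.0985 0.25  ] [0.0057 0.0085 0.0009]
  delta to [0.593  0.0985 0.143 ] [0.0057 0.0086 0.1079]
```

Request:
move_arm([
  [[0.006,0.0085,0.02],0,-0.4],
  [[0,0,0.03],0,-0.4],
  [[0,0,0.03],0,-0.4],
  [[0,0,0.027],0,-0.4],
  [[0,0,0],0,-0.4],
  [[0,0,0],0,0.6],
  [[0,0,0],0,0.6],
  [[0,0,0],0,0.6],
  [[0,0,0],0,0.6],
  [[0,0,0],0,0.6],
  [[0,0,0],0,0.6],
  [[0,0,0],0,0.6],
])

```text
t: 4.3
tcp_pos: [0.5942, 0.0997, 0.1466]
ee_rot: [0.001, 0.687, 0.727, 0.001]
contact_force: [-0.7, 2.3, 6.1]
gripper_width: 0.0189
```

```bash
python3 - <<'E'
from h import *
delta([[.593,.0985,.143]])
E
```

```text
t 4.3 tcp [0.5942 0.0997 0.1466] F [-0.7  2.3  6.1] w 0.0189 ty 0.0573 tz [ 0.003  0.    -1.   ]
  delta to [0.593  0.0985 0.143 ] [-0.0011 -0.0012  0.0036]
```

Request:
move_arm([
  [[0,0,-0.003],0,0.6],
  [[0,0.01,0],0,0.6],
  [[0,0.012,0],0,0.6],
  [[0,0.012,0],0,0.6],
  [[0,0.012,0],0,0.6],
  [[0,0.012,0],0,0.6],
  [[0,0.01,0],0,0.6],
  [[0,0.006,0],0,0.6],
  [[0,0,0],0,0.6],
  [[0,0,0],0,0.6],
])

```text
t: 5.3
tcp_pos: [0.667, 0.1039, 0.1468]
ee_rot: [-0.0, 0.687, 0.727, 0.0]
contact_force: [0.7, 4.0, -6.7]
gripper_width: 0.019
```

```bash
python3 - <<'E'
from h import *
delta([[.594,.0995,.1466]])
E
```

```text
t 5.3 tcp [0.667  0.1039 0.1468] F [ 0.7  4.  -6.7] w 0.019 ty 0.0572 tz [ 0.     0.001 -1.   ]
  delta to [0.594  0.0995 0.1466] [-0.0003 -0.0731  0.0002]
```

Request:
move_arm([
  [[0,0.003,0.001],0,0.6],
  [[0,0.003,0],0,0.6],
  [[0,0.002,0],0,0.6],
  [[0,0,0],0,0.6],
  [[0,0,0],0,0.6],
])

```text
t: 5.8
tcp_pos: [0.6715, 0.1042, 0.1466]
ee_rot: [-0.003, 0.686, 0.727, -0.003]
contact_force: [-16.5, 2.4, 6.9]
gripper_width: 0.0188
```

```bash
python3 - <<'E'
from h import *
delta([[.594,.0995,.1466]])
E
```

```text
t 5.8 tcp [0.6715 0.1042 0.1466] F [-16.5   2.4   6.9] w 0.0188 ty 0.0575 tz [-0.008 -0.    -1.   ]
  delta to [0.594  0.0995 0.1466] [-0.0003 -0.0777  0.0007]
```

Bar fully back: force rose at the end stop after 78 mm of travel. Release and go to the thin pestle.

Request:
move_arm([
  [[0,-0.002,0],0,0.6],
  [[0,0,0],0,-0.3],
  [[0,0,0],0,-0.3],
  [[0,0,0],0,-0.3],
  [[0,0,0],0,-0.3],
  [[0,0,-0.03],0,-0.3],
  [[0,0,-0.04],0,-0.3],
  [[0,0,-0.03],0,-0.3],
  [[-0.04,-0.014,0],0,-0.3],
  [[-0.04,-0.014,0],0,-0.3],
  [[-0.04,-0.014,0],0,-0.3],
  [[-0.04,-0.014,0],0,-0.3],
  [[-0.04,-0.014,0],0,-0.3],
  [[-0.04,-0.014,0],0,-0.3],
  [[-0.04,-0.014,0],0,-0.3],
  [[-0.04,-0.014,0],0,-0.3],
  [[-0.04,-0.014,0],0,-0.3],
  [[-0.04,-0.014,0],0,-0.3],
  [[0,0,0],0,-0.3],
  [[0,0,0],0,-0.3],
])

```text
t: 7.8
tcp_pos: [0.5555, -0.3045, 0.2462]
ee_rot: [-0.0, 0.688, 0.726, 0.0]
contact_force: [1.3, 0.4, 0.0]
gripper_width: 0.0557
```

```bash
python3 - <<'E'
from h import *
delta([[.52,-.327,.19]])
sc=snap('scene','scene1.png');tp=snap('top','top1.png')
a=cv2.resize(sc['image'][180:300,255:395],None,fx=2.8,fy=2.8,interpolation=3)
b=cv2.resize(tp['image'][145:225,235:350],None,fx=3.4,fy=3.4,interpolation=3)
o=np.zeros((600,800,3),np.uint8);o[:a.shape[0],:a.shape[1]]=a;o[:b.shape[0],400:400+b.shape[1]]=b
c=cv2.resize(sc['image'][90:200,180:320],None,fx=1.8,fy=1.8);o[345:345+c.shape[0],:c.shape[1]]=c
# corners test: project rack from estimate
cv2.imwrite('pics/crop2.png',o[:,:,::-1])
E
```

```text
t 7.8 tcp [ 0.5555 -0.3045  0.2462] F [1.3 0.4 0. ] w 0.0557 ty 0.0545 tz [ 0.  0. -1.]
  delta to [ 0.52  -0.327  0.19 ] [-0.0205 -0.0366  0.0562]
```

View pics/crop2.png

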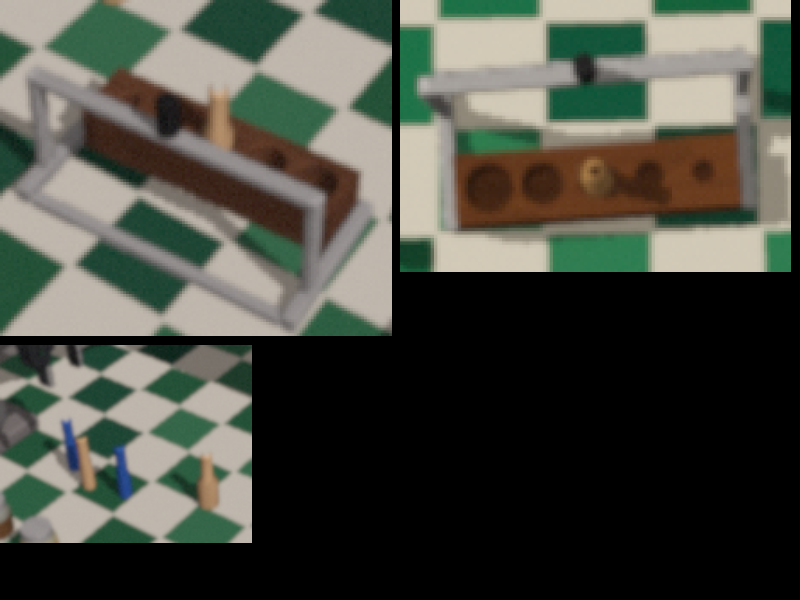

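The top view shows the bar fully back and all holes visible, at about u = 261, 277, 309 and 324 on v ≈ 195–199, with the stored pestle still in place. Next I measure the holes.

```bash
python3 - <<'E'
from h import *
tp=snap('top')
h,S,v=hsv(tp)
im=tp['image'].astype(int)
np.set_printoptions(linewidth=200)
print(im[184:214,254:334:3,0])
P=[]
for k,(u,w,r) in {5:(261.2,199.1,8),4:(276.8,198.5,7),2:(308.5,195.9,5),1:(324.1,195.3,4)}.items():
    yy,xx=np.mgrid[0:400,0:640];D=np.hypot(xx-u,yy-w)<r
    W=np.clip(80-im[:,:,0],0,None)*D
    c=np.array([(W*xx).sum(),(W*yy).sum()])/W.sum();p=onz(tp,c,.052);P.append((k,p[0],p[1]));print(k,c.round(1),p.round(4))
E
```

```text
[[ 46  51  50  45  42  40  39  56 144 151 176 178 179 178 168 170 151 152 146  33  32  40  48  55  62  75  86]
 [ 31  45  46  42  41  35  32  53 144 143 150 153 152 152 147 147 139 139 134  57  59  73  88  90  91  97 102]
 [ 32  44  46  46  48  43  33  54 142 142 142 141 140 139 135 130 127 124 117  85  86  92 103 105 105 107 107]
 [ 33  45  45  47  42  44  45  63 141 138 133 130 126 122 120 115 112 109 104  99  97  99 103 107 108 109 108]
 [ 33  48  52  51  59  61  67  79 129 120 116 113 111 107 106 105 104 104 103 102 102 101 102 107 109 109 108]
 [ 48  63  69  74  81  85  89  92 111 106 105 104 105 105 103 105 102 102 101 100 100 100 100 107 107 107 105]
 [ 80  82  86  91  96  97  99 100 105 105 105 103 106 105 104 102 100 101 100  98  98  96  99 103 106 107 106]
 [ 93  94  93  97 100 101 102 102 101 102 102 101 118 115 101 102 100  98  93  98  98  96 102  95 103 106 106]
 [ 99  98  88  94 101 100 100  90  91 102 101 101 146 135 100 101 100  93  75  94  98  99 103  77  95 108 107]
 [ 99  87  68  76  98  99  93  69  67  96 101 107 157 130  93 100 103  83  55  86 101 102  99  59  81
[... 1684 characters left out ...]
  95  95  93  88  81  79  76  77  75  77  78  86  92 104 118 120 123  32  22  24  19  23  24  17  24]
 [ 96  88  82  76  72  65  60  59  76  88  95 108 120 122 127 131 138 140 137  40  31  29  39  46  40  44  60]
 [ 76  72  64  60  56  57  58  57 116 123 126 132 140 139 141 141 142 142 141  80  75  75  87 117 114 118 133]
 [ 85  83  82  79  84  90  89  94 135 136 134 136 138 137 137 136 136 137 140 138 141 143 148 180 179 181 186]
 [142 143 135 122 122 127 127 126 133 116 114 114 115 114 106 107 107 108 135 185 189 189 190 204 203 205 205]]
5 [260. 199.] [0.589  0.1975 0.052 ]
4 [275.8 197.9] [0.5915 0.1496 0.052 ]
2 [307.6 196.4] [0.5943 0.0527 0.052 ]
1 [323.5 194.4] [0.5996 0.004  0.052 ]
```

Request:
move_arm([
  [[-0.0205,-0.0365,0.02],0,-0.3],
  [[0,0,0.03],0,-0.3],
  [[0,0,0],0,-0.3],
  [[0,0,0],0,-0.3],
])

```text
t: 8.35
tcp_pos: [0.5211, -0.3247, 0.1964]
ee_rot: [-0.001, 0.686, 0.728, 0.0]
contact_force: [1.0, -0.3, 0.2]
gripper_width: 0.0554
```

```bash
python3 - <<'E'
from h import *
delta([[.52,-.327,.066]])
sc,tp=snap('scene','scene2.png'),snap('top')
c1,st1,m=comp(sc,olive(sc),(227,155));print(c1,st1)
a=cv2.resize(sc['image'][80:190,160:310],None,fx=4,fy=4,interpolation=3)
cv2.imwrite('pics/crop3.png',a[:,:,::-1])
E
```

```text
t 8.35 tcp [ 0.5211 -0.3247  0.1964] F [ 1.  -0.3  0.2] w 0.0554 ty 0.0586 tz [-0.001  0.001 -1.   ]
  delta to [ 0.52  -0.327  0.066] [-0.0024 -0.0012  0.1304]
[227.45856354 156.08839779] [223 141  10  30 181]
```

View pics/crop3.png

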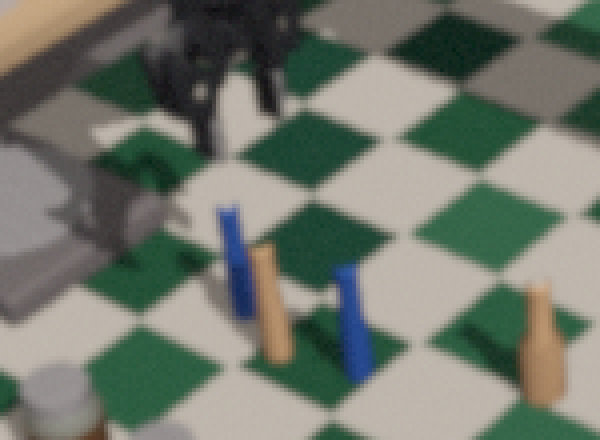

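The gripper hovers over the thin olive pestle at crop (270,300), with the blue ones beside it at (235,265) and (355,320). Descend and grip.

Request:
move_arm([
  [[-0.0025,-0.001,0.025],0,-0.3],
  [[0,0,0.035],0,-0.3],
  [[0,0,0.035],0,-0.3],
  [[0,0,0.025],0,-0.3],
  [[0,0,0.01],0,-0.3],
  [[0,0,0],0,-0.3],
  [[0,0,0],0,0.7],
  [[0,0,0],0,0.7],
  [[0,0,0],0,0.7],
  [[0,0,0],0,0.7],
  [[0,0,0],0,0.7],
  [[0,0,0],0,0.7],
  [[0,0,0],0,0.7],
])

```text
t: 9.75
tcp_pos: [0.5209, -0.3295, 0.0683]
ee_rot: [0.002, 0.687, 0.727, 0.0]
contact_force: [-0.6, 0.7, 6.3]
gripper_width: 0.0175
```

```bash
python3 - <<'E'
from h import *
delta([[.52,-.327,.066]])
tp=snap('top')
g=cv2.resize(tp['image'][:,:,0],None,fx=8,fy=8,interpolation=cv2.INTER_CUBIC)
m=cv2.GaussianBlur(g,(0,0),4)<83
for k,(u,w,r) in {5:(260.6,199.1,9),4:(276.2,198.5,8),2:(308,195,5),1:(323.6,194.6,5)}.items():
    D=np.zeros_like(g);cv2.circle(D,(int(u*8+4),int(w*8+4)),r*8,255,-1)
    cs,_=cv2.findContours((m&(D>0)).astype(np.uint8),0,1)
    c=max(cs,key=cv2.contourArea);e=cv2.fitEllipse(c);x,y,W,H=cv2.boundingRect(c)
    ct=((e[0][0]+.5)/8-.5,(e[0][1]+.5)/8-.5);cb=((x+W/2)/8-.5,(y+H/2)/8-.5)
    print(k,np.round(ct,2),'ax mm',np.round(np.array(e[1])/8*1.39/460*1000,1),onz(tp,ct,.052).round(4),'bbox',onz(tp,cb,.052).round(4),round(W/8*3.02,1),round(H/8*3.02,1))
E
```

```text
t 9.75 tcp [ 0.5209 -0.3295  0.0683] F [-0.6  0.7  6.3] w 0.0175 ty 0.0569 tz [ 0.003 -0.002 -1.   ]
  delta to [ 0.52  -0.327  0.066] [ 0.0026 -0.0007  0.0023]
5 [260.47 199.52] ax mm [41.9 42.9] [0.5872 0.196  0.052 ] bbox [0.5873 0.1956 0.052 ] 42.3 43.0
4 [276.22 198.25] ax mm [35.6 35.8] [0.5903 0.1482 0.052 ] bbox [0.5901 0.1481 0.052 ] 35.5 35.9
2 [307.78 195.97] ax mm [25.  25.1] [0.5956 0.0521 0.052 ] bbox [0.5959 0.0528 0.052 ] 26.0 25.7
1 [323.57 194.69] ax mm [16.4 17.4] [0.5987 0.004  0.052 ] bbox [0.5987 0.004  0.052 ] 17.0 17.7
```

Holes measured: the ellipse diameters of 42, 36, 25 and 17 mm match the list, and the row yaw is 0.060. Lift and check the held pestle.

Request:
move_arm([
  [[0,0,-0.02],0,0.7],
  [[0,0,-0.04],0,0.7],
  [[0,0,-0.05],0,0.7],
  [[0,0,-0.04],0,0.7],
  [[0.04,0.01,0],0,0.7],
  [[0.04,0.01,0],0,0.7],
  [[0.04,0.01,0],0,0.7],
  [[0.04,0.01,0],0,0.7],
  [[0.04,0.01,0],0,0.7],
  [[0.04,0.01,0],0,0.7],
  [[0.04,0.01,0],0,0.7],
  [[0.04,0.01,0],0,0.7],
  [[0.04,0.01,0],0,0.7],
  [[0.01,0.006,0],0,0.7],
  [[0,0,0],0,0.7],
  [[0,0,0],0,0.7],
  [[0,0,0],0,0.7],
])

```text
t: 11.5
tcp_pos: [0.5944, 0.0448, 0.2163]
ee_rot: [0.0, 0.687, 0.726, -0.0]
contact_force: [0.8, -0.5, -0.1]
gripper_width: 0.0168
```

```bash
python3 - <<'E'
from h import *
delta([[.595,.052,.216]])
sc,tp=snap('scene','scene3.png'),snap('top')
t=robot.observe()['tcp_pos']
u=proj(sc,t-[0,0,.04])[0];m=olive(sc);c1,st1,mm=comp(sc,m,u);print(u,c1,st1)
a=cv2.resize(sc['image'][130:290,230:400],None,fx=3.5,fy=3.5,interpolation=3)
cv2.imwrite('pics/crop4.png',a[:,:,::-1])
ys=np.where(mm.any(1))[0]
for y in ys[::3]:
    x=np.where(mm[y])[0];print(y,x.min(),x.max())
print(proj(sc,[t+[0,0,.017],t-[0,0,.066]]))
E
```

```text
t 11.5 tcp [0.5944 0.0448 0.2163] F [ 0.8 -0.5 -0.1] w 0.0168 ty 0.0554 tz [-0. -0. -1.]
  delta to [0.595 0.052 0.216] [0.0071 0.001  0.0003]
[312.70159717 185.40514559] [313.22222222 185.57037037] [310 175   8  21 135]
175 315 315
178 310 316
181 310 316
184 310 316
187 310 316
190 310 317
193 310 316
[[312.0942415  167.15575221]
 [312.96576939 193.34028117]]
```

View pics/crop4.png

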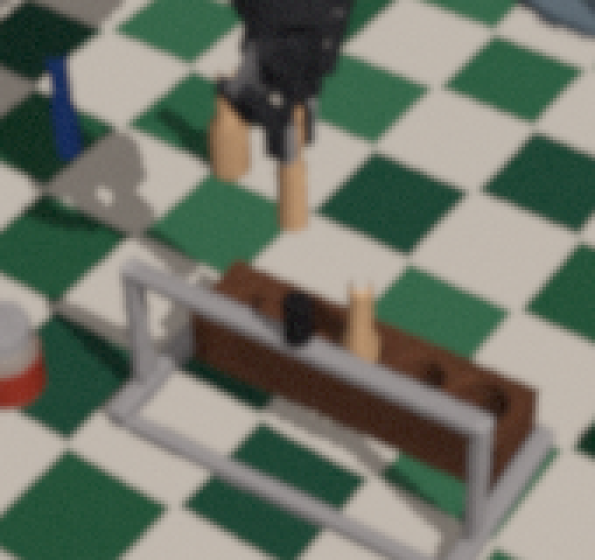

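The thin pestle hangs vertically in the jaws at crop (293,170), and its axis is within about 1 mm of the projected TCP axis. I descend to just above hole 2.

Request:
move_arm([
  [[0.0065,0.001,0.02],0,0.7],
  [[0,0,0.03],0,0.7],
  [[0,0,0.025],0,0.7],
  [[0,0,0.015],0,0.7],
  [[0,0,0],0,0.7],
  [[0,0,0],0,0.7],
])

```text
t: 12.2
tcp_pos: [0.5957, 0.0524, 0.127]
ee_rot: [0.0, 0.687, 0.727, 0.0]
contact_force: [-0.4, 0.4, 0.8]
gripper_width: 0.0172
```

```bash
python3 - <<'E'
from h import *
delta([[.5951,.0513,.08]])
E
```

```text
t 12.2 tcp [0.5957 0.0524 0.127 ] F [-0.4  0.4  0.8] w 0.0172 ty 0.0563 tz [ 0.001 -0.    -1.   ]
  delta to [0.5951 0.0513 0.08  ] [-0.001  -0.0007  0.047 ]
```

Request:
move_arm([
  [[-0.001,-0.0005,0.004],0,0.7],
  [[0,0,0.004],0,0.7],
  [[0,0,0.004],0,0.7],
  [[0,0,0.004],0,0.7],
  [[0,0,0],0,0.7],
])

```text
t: 12.7
tcp_pos: [0.5942, 0.052, 0.1096]
ee_rot: [-0.0, 0.687, 0.727, -0.0]
contact_force: [-0.2, -0.2, 0.0]
gripper_width: 0.0171
```

```bash
python3 - <<'E'
from h import *
delta([[.5951,.0513,.08]])
E
```

```text
t 12.7 tcp [0.5942 0.052  0.1096] F [-0.2 -0.2  0. ] w 0.0171 ty 0.057 tz [-0.001  0.    -1.   ]
  delta to [0.5951 0.0513 0.08  ] [-0.0007  0.0009  0.0296]
```

It is about 10 mm into the hole with no contact force. Continue.

Request:
move_arm([
  [[0,0,0.006],0,0.7],
  [[0,0,0.006],0,0.7],
  [[0,0,0.006],0,0.7],
  [[0,0,0.006],0,0.7],
  [[0,0,0.004],0,0.7],
  [[0,0,0],0,0.7],
])

```text
t: 13.3
tcp_pos: [0.5941, 0.0519, 0.0813]
ee_rot: [-0.001, 0.687, 0.727, -0.0]
contact_force: [-0.7, 0.7, 0.4]
gripper_width: 0.0168
```

```bash
python3 - <<'E'
from h import *
delta([[.5951,.0513,.08]])
E
```

```text
t 13.3 tcp [0.5941 0.0519 0.0813] F [-0.7  0.7  0.4] w 0.0168 ty 0.057 tz [-0.002  0.    -1.   ]
  delta to [0.5951 0.0513 0.08  ] [-0.0007  0.0009  0.0013]
```

Request:
move_arm([
  [[0,0,0.0015],0,0.7],
  [[0,0,0],0,0.2],
  [[0,0,0],0,-0.3],
  [[0,0,0],0,-0.3],
  [[0,0,0],0,-0.3],
  [[0,0,-0.02],0,-0.3],
  [[0,0,-0.04],0,-0.3],
  [[0,0,-0.04],0,-0.3],
  [[0,0,-0.03],0,-0.3],
  [[-0.03,-0.027,0],0,-0.3],
  [[-0.03,-0.027,0],0,-0.3],
  [[-0.03,-0.027,0],0,-0.3],
  [[-0.03,-0.027,0],0,-0.3],
  [[-0.03,-0.027,0],0,-0.3],
  [[-0.027,-0.028,0],0,-0.3],
  [[0,0,0],0,-0.3],
  [[0,0,0],0,-0.3],
])

```text
t: 15.0
tcp_pos: [0.4419, -0.1347, 0.2112]
ee_rot: [0.0, 0.688, 0.726, 0.0]
contact_force: [-0.4, 0.1, -0.0]
gripper_width: 0.0556
```

```bash
python3 - <<'E'
from h import *
delta([[.441,-.134,.066]])
sc=snap('scene');tp=snap('top')
c1,st1,_=comp(sc,olive(sc),(295,166));print(c1,st1)
a=cv2.resize(sc['image'][110:290,230:400],None,fx=2.3,fy=2.3,interpolation=3)
b=cv2.resize(tp['image'][145:225,235:350],None,fx=3.3,fy=3.3,interpolation=3)
o=np.zeros((420,790,3),np.uint8);o[:a.shape[0],:a.shape[1]]=a;o[:b.shape[0],400:400+b.shape[1]]=b[:,:390]
cv2.imwrite('pics/crop5.png',o[:,:,::-1])
E
```

```text
t 15.0 tcp [ 0.4419 -0.1347  0.2112] F [-0.4  0.1 -0. ] w 0.0556 ty 0.0546 tz [ 0.001 -0.    -1.   ]
  delta to [ 0.441 -0.134  0.066] [ 0.0008 -0.001   0.1452]
[294.96015936 167.72111554] [290 152  11  30 251]
```

View pics/crop5.png

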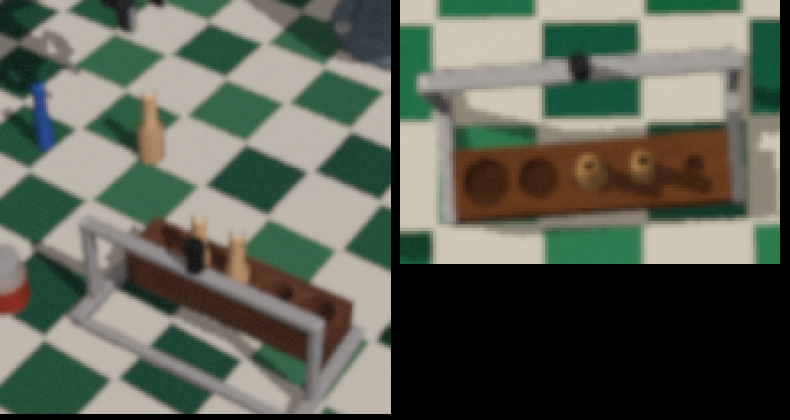

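The thin pestle stands seated in hole 2 at top crop (641,160), level with the stored one at (589,168), and nothing else moved. Now the thick pestle.

Request:
move_arm([
  [[0.001,-0.001,0.03],0,-0.3],
  [[0,0,0.035],0,-0.3],
  [[0,0,0.035],0,-0.3],
  [[0,0,0.03],0,-0.3],
  [[0,0,0.015],0,-0.3],
  [[0,0,0],0,-0.3],
  [[0,0,0],0,0.7],
  [[0,0,0],0,0.7],
  [[0,0,0],0,0.7],
  [[0,0,0],0,0.7],
  [[0,0,0],0,0.7],
  [[0,0,0],0,0.7],
  [[0,0,0],0,0.7],
])

```text
t: 16.4
tcp_pos: [0.4421, -0.1337, 0.067]
ee_rot: [0.001, 0.687, 0.727, 0.0]
contact_force: [0.1, 1.1, 6.1]
gripper_width: 0.0169
```

```bash
python3 - <<'E'
from h import *
delta([[.441,-.134,.066],[.441,-.134,.216],[.5893,.1479,.216]])
E
```

```text
t 16.4 tcp [ 0.4421 -0.1337  0.067 ] F [0.1 1.1 6.1] w 0.0169 ty 0.0568 tz [ 0.002 -0.001 -1.   ]
  delta to [ 0.441 -0.134  0.066] [-0.0002 -0.0011  0.001 ]
  delta to [ 0.441 -0.134  0.216] [-0.0004 -0.0007 -0.149 ]
  delta to [0.5893 0.1479 0.216 ] [ 0.2726  0.1633 -0.1489]
```

Request:
move_arm([
  [[0,0,-0.02],0,0.7],
  [[0,0,-0.04],0,0.7],
  [[0,0,-0.05],0,0.7],
  [[0,0,-0.04],0,0.7],
  [[0.03,0.018,0],0,0.7],
  [[0.03,0.018,0],0,0.7],
  [[0.03,0.018,0],0,0.7],
  [[0.03,0.018,0],0,0.7],
  [[0.03,0.018,0],0,0.7],
  [[0.03,0.018,0],0,0.7],
  [[0.03,0.018,0],0,0.7],
  [[0.03,0.018,0],0,0.7],
  [[0.03,0.018,0],0,0.7],
  [[0,0,0],0,0.7],
  [[0,0,0],0,0.7],
  [[0,0,0],0,0.7],
])

```text
t: 18.0
tcp_pos: [0.5868, 0.1449, 0.2155]
ee_rot: [-0.0, 0.687, 0.727, -0.0]
contact_force: [-1.3, -0.3, -0.2]
gripper_width: 0.0178
```

```bash
python3 - <<'E'
from h import *
delta([[.5893,.1479,.081]])
sc,tp=snap('scene','scene6.png'),snap('top')
t=robot.observe()['tcp_pos']
u=proj(sc,t-[0,0,.04])[0];m=olive(sc);c1,st1,mm=comp(sc,m,u);print(u,c1,st1)
for y in np.where(mm.any(1))[0]:
    x=np.where(mm[y])[0];print(y,x.min(),x.max(),x.mean())
print(proj(sc,[t,t-[0,0,.02],t-[0,0,.04],t-[0,0,.066]]))
# thin, seated: axis check
c,st,_=comp(tp,olive(tp),(308,194));print('thin top',c,st,onz(tp,c,.09))
E
```

```text
t 18.0 tcp [0.5868 0.1449 0.2155] F [-1.3 -0.3 -0.2] w 0.0178 ty 0.0565 tz [-0.001 -0.    -1.   ]
  delta to [0.5893 0.1479 0.081 ] [0.0029 0.0028 0.1345]
[349.41970706 200.01057765] [349.77697842 200.48920863] [343 188  14  25 278]
188 354 354 354.0
189 354 355 354.5
190 353 356 354.5
191 344 356 350.0
192 344 356 350.0
193 343 356 349.5
194 343 356 349.5
195 343 356 349.5
196 343 356 349.5
197 343 356 349.5
198 343 356 349.5
199 343 356 349.5
200 343 356 349.5
201 343 356 349.5
202 344 356 350.0
203 344 356 350.0
204 344 356 350.0
205 344 355 349.5
206 344 355 349.5
207 344 355 349.5
208 344 355 349.5
209 344 355 349.5
210 345 355 350.0
211 346 354 350.0
212 349 351 350.0
[[349.8731872  187.25249031]
 [349.64385146 193.70792006]
 [349.41970706 200.01057765]
 [349.13580294 207.98420624]]
thin top [312.26990553 194.83535762] [290 184  46  26 741] [0.59367523 0.03836926 0.09      ]
```

Request:
move_arm([
  [[0.0025,0.002,0.02],0,0.7],
  [[0,0,0.03],0,0.7],
  [[0,0,0.025],0,0.7],
  [[0,0,0.014],0,0.7],
  [[0,0,0],0,0.7],
  [[0,0,0.004],0,0.7],
  [[0,0,0.004],0,0.7],
  [[0,0,0.004],0,0.7],
  [[0,0,0.004],0,0.7],
  [[0,0,0],0,0.7],
])

```text
t: 19.1
tcp_pos: [0.5889, 0.1482, 0.1104]
ee_rot: [-0.0, 0.687, 0.727, -0.0]
contact_force: [-0.4, 0.4, -1.8]
gripper_width: 0.0171
```

```bash
python3 - <<'E'
from h import *
delta([[.5885,.1475,.081]])
E
```

```text
t 19.1 tcp [0.5889 0.1482 0.1104] F [-0.4  0.4 -1.8] w 0.0171 ty 0.0571 tz [-0.001 -0.    -1.   ]
  delta to [0.5885 0.1475 0.081 ] [-0.0007 -0.0004  0.0294]
```

Free of contact about 8 mm into hole 4. Seat it and release, then rise and return to the knob.

Request:
move_arm([
  [[0,0,0.006],0,0.7],
  [[0,0,0.006],0,0.7],
  [[0,0,0.006],0,0.7],
  [[0,0,0.006],0,0.7],
  [[0,0,0.005],0,0.7],
  [[0,0,0],0,0.7],
])

```text
t: 19.7
tcp_pos: [0.5885, 0.1481, 0.0806]
ee_rot: [-0.001, 0.687, 0.727, -0.001]
contact_force: [0.5, -0.4, -1.2]
gripper_width: 0.0174
```

```bash
python3 - <<'E'
from h import *
delta([[.5885,.1475,.079]])
E
```

```text
t 19.7 tcp [0.5885 0.1481 0.0806] F [ 0.5 -0.4 -1.2] w 0.0174 ty 0.057 tz [-0.002 -0.    -1.   ]
  delta to [0.5885 0.1475 0.079 ] [-0.0006 -0.      0.0016]
```

Request:
move_arm([
  [[0,0,0.0015],0,0.7],
  [[0,0,0],0,0.2],
  [[0,0,0],0,-0.4],
  [[0,0,0],0,-0.4],
  [[0,0,0],0,-0.4],
  [[0,0,-0.02],0,-0.4],
  [[0,0,-0.04],0,-0.4],
  [[0,0,-0.05],0,-0.4],
  [[0,0,-0.04],0,-0.4],
  [[-0.024,0.04,0],0,-0.4],
  [[-0.024,0.038,0],0,-0.4],
  [[0,0,0],0,-0.4],
  [[0,0,0],0,-0.4],
])

```text
t: 21.0
tcp_pos: [0.6699, 0.1041, 0.2293]
ee_rot: [-0.001, 0.687, 0.727, -0.0]
contact_force: [-0.3, -0.2, -0.3]
gripper_width: 0.06
```

```bash
python3 - <<'E'
from h import *
delta([[.67,.104,.147]])
sc=snap('scene','scene7.png')
a=cv2.resize(sc['image'][110:290,230:400],None,fx=3.2,fy=3.2,interpolation=3)
cv2.imwrite('pics/crop6.png',a[:,:,::-1])
E
```

```text
t 21.0 tcp [0.6699 0.1041 0.2293] F [-0.3 -0.2 -0.3] w 0.06 ty 0.0556 tz [-0.002  0.    -1.   ]
  delta to [0.67  0.104 0.147] [-0.0001  0.0002  0.0823]
```

View pics/crop6.png

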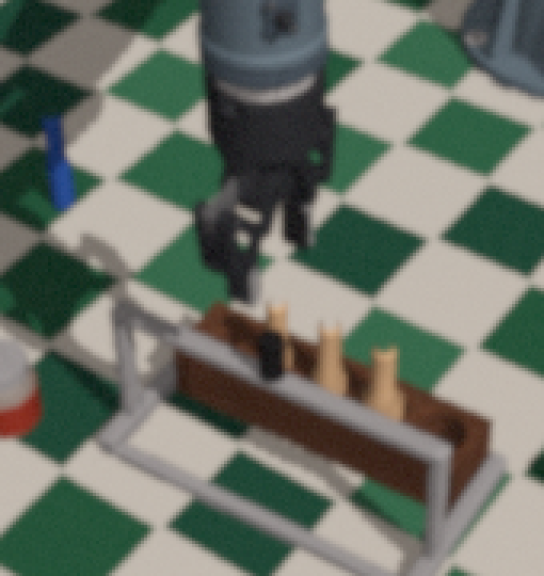

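Three pestles are seated at equal height, at crop (280,335), (330,355) and (385,380), and the gripper is above the knob at (270,355). I grip it at about z = 0.147.

Request:
move_arm([
  [[0,0,0.02],0,-0.4],
  [[0,0,0.03],0,-0.4],
  [[0,0,0.025],0,-0.4],
  [[0,0,0.007],0,-0.4],
  [[0,0,0],0,-0.4],
  [[0,0,0],0,0.6],
  [[0,0,0],0,0.6],
  [[0,0,0],0,0.6],
  [[0,0,0],0,0.6],
  [[0,0,0],0,0.6],
  [[0,0,0],0,0.6],
  [[0,0,0],0,0.6],
])

```text
t: 22.25
tcp_pos: [0.6709, 0.1048, 0.1503]
ee_rot: [0.001, 0.687, 0.727, 0.001]
contact_force: [-1.0, 1.0, 5.8]
gripper_width: 0.0189
```

```bash
python3 - <<'E'
from h import *
delta([[.5916,.0996,.147]])
E
```

```text
t 22.25 tcp [0.6709 0.1048 0.1503] F [-1.   1.   5.8] w 0.0189 ty 0.057 tz [ 0.003  0.    -1.   ]
  delta to [0.5916 0.0996 0.147 ] [-0.0007 -0.0794  0.0031]
```

Close the bar, slowing near the end.

Request:
move_arm([
  [[0,-0.008,0],0,0.6],
  [[0,-0.012,0],0,0.6],
  [[0,-0.012,0],0,0.6],
  [[0,-0.012,0],0,0.6],
  [[0,-0.012,0],0,0.6],
  [[0,-0.01,0],0,0.6],
  [[0,-0.006,0],0,0.6],
  [[0,-0.003,0],0,0.6],
  [[0,0,0],0,0.6],
  [[0,0,0],0,0.6],
])

```text
t: 23.25
tcp_pos: [0.5957, 0.1004, 0.1503]
ee_rot: [0.001, 0.687, 0.727, 0.001]
contact_force: [-1.5, 0.5, 9.0]
gripper_width: 0.0186
```

```bash
python3 - <<'E'
from h import *
delta([[.5916,.0996,.147]])
E
```

```text
t 23.25 tcp [0.5957 0.1004 0.1503] F [-1.5  0.5  9. ] w 0.0186 ty 0.057 tz [ 0.003 -0.    -1.   ]
  delta to [0.5916 0.0996 0.147 ] [-0.0006 -0.0041  0.0033]
```

Request:
move_arm([
  [[0,-0.002,0],0,0.6],
  [[0,-0.002,0],0,0.6],
  [[0,-0.0015,0],0,0.6],
  [[0,-0.001,0],0,0.6],
  [[0,0,0],0,0.6],
  [[0,0,0],0,0.6],
])

```text
t: 23.85
tcp_pos: [0.5915, 0.1002, 0.1503]
ee_rot: [0.003, 0.687, 0.727, 0.003]
contact_force: [9.1, 1.1, 2.2]
gripper_width: 0.0188
```

```bash
python3 - <<'E'
from h import *
delta([[.5916,.0996,.147]])
E
```

```text
t 23.85 tcp [0.5915 0.1002 0.1503] F [9.1 1.1 2.2] w 0.0188 ty 0.0567 tz [ 0.008  0.    -1.   ]
  delta to [0.5916 0.0996 0.147 ] [-0.0006  0.      0.0033]
```

The closed stop is reached: the force rose to 9 N at 79.5 mm of travel. Release, rise and back off.

Request:
move_arm([
  [[0,0.001,0],0,0.6],
  [[0,0,0],0,0.2],
  [[0,0,0],0,-0.4],
  [[0,0,0],0,-0.4],
  [[0,0,0],0,-0.4],
  [[0,0,-0.02],0,-0.4],
  [[0,0,-0.04],0,-0.4],
  [[0,0,-0.04],0,-0.4],
  [[-0.04,-0.04,0],0,-0.4],
  [[-0.04,-0.04,0],0,-0.4],
  [[-0.04,-0.04,0],0,-0.4],
  [[-0.04,-0.04,0],0,-0.4],
  [[0,0,0],0,-0.4],
  [[0,0,0],0,-0.4],
  [[0,0,0],0,-0.4],
])

```text
t: 25.35
tcp_pos: [0.4568, -0.0487, 0.2485]
ee_rot: [0.0, 0.687, 0.727, 0.0]
contact_force: [-0.4, 0.9, -0.6]
gripper_width: 0.0597
```

```bash
python3 - <<'E'
from h import *
delta([[.5916,.0996,.147]])
sc=snap('scene');tp=snap('top')
h,S,v=hsv(tp);B=[]
for x in list(range(256,276,2))+list(range(312,334,2)):
    c=197-(x-264)*.0867; y=np.arange(int(c)-4,int(c)+6)
    w=np.clip(v[y,x]-100.,0,None); B.append(onz(tp,(x,(w*y).sum()/max(w.sum(),1)),.135))
B=np.array(B);p=np.polyfit(B[:,1],B[:,0],1);print('bar x at y=.1',np.polyval(p,.1),(B[:,0]-np.polyval(p,B[:,1])).std())
a=cv2.resize(sc['image'][110:290,230:400],None,fx=2.3,fy=2.3,interpolation=3)
b=cv2.resize(tp['image'][145:225,235:350],None,fx=3.3,fy=3.3,interpolation=3)
o=np.zeros((420,790,3),np.uint8);o[:a.shape[0],:a.shape[1]]=a;o[:b.shape[0],400:400+b.shape[1]]=b[:,:390]
cv2.imwrite('pics/crop7.png',o[:,:,::-1])
E
```

```text
t 25.35 tcp [ 0.4568 -0.0487  0.2485] F [-0.4  0.9 -0.6] w 0.0597 ty 0.0573 tz [ 0.001  0.    -1.   ]
  delta to [0.5916 0.0996 0.147 ] [0.1403 0.143  0.1016]
bar x at y=.1 0.592217409232319 0.0010923984894129957
```

View pics/crop7.png

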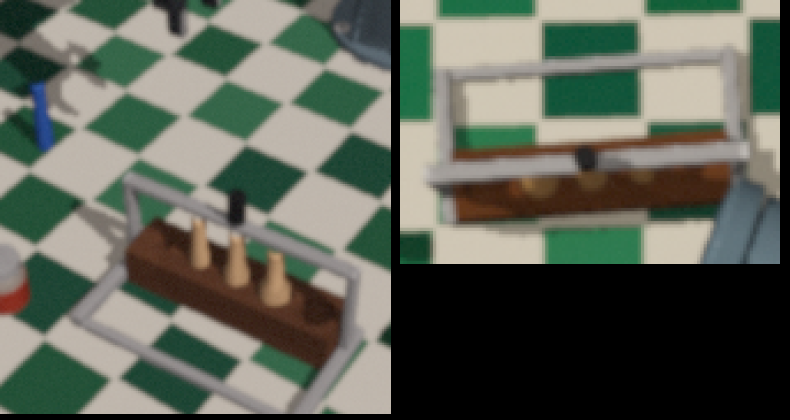

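The bar is closed over the row at x = 0.592, the three pestles stand upright below it, and the gripper is clear. Handing in.

```bash
python3 -c "
from cell import robot
print(robot.hand_in())"
```

```text
the job is handed in; nothing more can be done
None
```

The job is handed in at about 25 s on the robot's clock (limit 72 s). I slid the bar back to its stop, put the thin pestle in hole 2 and the thick one in hole 4, then slid the bar closed to its stop and let go. The hand-in reports no verdict.

- **Bar:** it met the open stop after 78 mm of travel and the closed stop after 79.5 mm on the way back. The last top view puts it at x = 0.592, on the row of holes.
- **Pestles:** both went in with no more than about 2 N of contact force. In the last picture they stand upright, level with the stored one, and the bar passed over them. I judged that they are fully home from the height at release and from the pictures; I did not measure their seated height or tilt. One mask-based check of the thin pestle's seated position failed, because the mask also took in the brown rack.
- **Bystanders:** the stored pestle and the blue look-alikes look unmoved, though I measured no displacements. The mortar, oil bottle, salt dish and two of the jars were outside the later crops.
- **Disagreement:** the row's x position from the camera (0.593) and from the bar's stops (0.5916) differed by about 1.4 mm, within the stated calibration. I used 0.592.

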